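# Make up two job kits at the garage parts bench

### The job

Make up two job kits on the parts bench: stand the tall slim oil filter and lay the large wheel bearing in the tray with two equal compartments, and stand the squat oil filter in the short compartment and lay the middle brake pad of the stack in the long compartment of the other tray, each thing upright or flat on the floor of a compartment of its own. Put the smallest brake pad back on the largest one, centred and lined up with it. Leave the largest pad and the small bearing where they lie.

Things in the scene. Friction and masses are not known exactly. Their poses are not given: they have to be found in the camera images.
- tray_equal: Cream tray fixed to the bench, 200 mm long (its x) by 124 mm wide (its y), rim 16 mm high, walls and floor 4 mm thick. One wall across its middle makes two equal compartments, 94 mm (x) by 116 mm (y) inside, centred at x = -49 and +49 mm; either may take either of its two things. Origin: centre of its underside.
- tray_unequal: Cream tray fixed to the bench, 250 mm long (its x) by 124 mm wide (its y), rim 16 mm high, walls and floor 4 mm thick. One wall across it, centred at x = -31 mm, makes a short compartment, 88 mm (x) by 116 mm (y) inside, centred at x = -77 mm, and a long one, 150 by 116 mm, centred at x = +46 mm. Origin: centre of its underside.
- filter_tall: Tall slim oil filter, a dark grey can standing upright, diameter 56 mm, height 95 mm, the top 6 mm narrowing to a dome; about 280 g. Origin: centre of its underside, z up.
- filter_squat: Squat oil filter, a dark grey can standing upright, diameter 66 mm, height 62 mm, the top 6 mm narrowing to a dome; about 260 g. Origin: centre of its underside, z up.
- bearing_large: Large wheel bearing, a flat steel ring with a dark seal and bore, lying flat, diameter 60 mm, height 24 mm, about 330 g; the bore is shallow, so grip it across the outside. Origin: centre of its underside.
- bearing_small: Small wheel bearing, same look, diameter 38 mm, height 20 mm. Not part of either kit. Origin: centre of its underside.
- pad_large: Largest brake pad, flat, dark steel backing plate down, brown-grey friction block up; 150 mm long (its x) by 70 mm wide (its y) by 17 mm high, about 850 g. Its long sides are straight: grip across its width. Origin: centre of its underside. The bottom of the stack of three pads, on the bench; its top is 17 mm above its origin.
- pad_middle: Middle brake pad, flat, dark steel backing plate down, brown-grey friction block up; 120 mm long (its x) by 56 mm wide (its y) by 17 mm high, about 420 g. Its long sides are straight: grip across its width. Origin: centre of its underside. It lies on the largest pad, under the smallest.
- pad_small: Smallest brake pad, flat, dark steel backing plate down, brown-grey friction block up; 92 mm long (its x) by 44 mm wide (its y) by 17 mm high, about 220 g. Its long sides are straight: grip across its width. Origin: centre of its underside. It is the top of the stack, the pads' long sides lying roughly parallel. Meanwhile it may lie on any free bench, e.g. where a kitted thing stood.
Mind the look-alikes: they are no part of the job. What is shaped like the pad_middle but red is not meant.

How it is judged:
By the outcome, as a careful person would: the job done as asked, in the order asked, and still so for the second after the job is handed in, with the robot touching nothing.
It also fails if it takes over 138 s, if anything falls off the work surface, if the arm or the gripper's body presses on something with over 40 N, if the wrist force passes 120 N, or if a joint passes its speed limit or range.

### The arm

A 7-joint arm with a two-finger parallel gripper is mounted at the origin on the work surface. World frame = base frame: x ahead of the robot, y to its left, z up, the work surface at z = 0. Lengths are in m, angles in degrees, forces in N, time in s.
With the tool pointing down it reaches from about 0.425 to 0.875 m from the base axis. Payload 4.7 kg.
Tool frame: the origin (TCP) lies at the very end of the fingers, on their centre line; the grasp point (between the pads) lies 19 mm behind it; z points along the fingers, y is the line along which they close (so a half turn about z gives the same grasp; the last joint's range is limited). The gripper opens to 87 mm and grips with 3 to 60 N. Pads are 19 mm wide; open, the fingers measure 117 mm over their backs; the gripper's body (75 mm by 190 mm) begins 51 mm behind the grasp point.
Start: joints at [-63.994, 18.392, -4.016, 83.108, 1.295, 78.541, -3.26], TCP at [0.277, 0.588, 0.198] pointing down, gripper open.
Joint ranges: [-163.93, 163.93], [-17.29, 119.83], [-79.2, 71.16], [3.27, 140.29], [-89.18, 269.18], [5.43, 117.66], [-154.24, 154.24]. Speed limits (degrees/s): [147.25, 147.25, 180, 180, 180, 180, 180].

### API

Orientations are given as [roll, pitch, yaw] about the fixed x, y, z axes, in that order (R = Rz(yaw) Ry(pitch) Rx(roll)).
In Python, from cell import telemetry, cams, env gives the robot as it stands.
- The arm moves only by the tool arm_command, never from a script. Its argument "series" is text: rows parted by semicolons, each of 5 numbers parted by spaces: the shift along the tool's x, y, z in mm, then the turn about the tool's z in rad, then the closure in counts, from 0 (fully open) to 255 (shut). A call has 1 to 20 rows; each row shifts and turns the commanded pose from where the row before left it, along the tool's axes as they then stand; what a row does not reach is not made up. A row lasts 1/12 s, in which the tool goes at most 41.7 mm and 7.16 degrees, less where a joint would pass 70% of its speed; a pose out of reach is approached as far as the arm can. A call is refused whole if a number of a shift passes 41.7 or a number of a turn 0.125, either way. A call with a gripper value outside its range is refused whole. The fingers move at their own pace and stop on an object; "squeeze" is the grip in N (left out, the last holds). Time passes only in rows, so rows that do not move let the fingers close. It gives the time, the measured TCP pose, the force, the opening and the grip force at its end, in the units of the state.
- telemetry.get_obs(): the state, without advancing time (a new reading comes with each control period).
- cams.read_camera(name): name is "scene" or "top" or "wrist"; returns the picture (400x640x3 uint8, blue, green, red); there is no depth.
- cams.calibration(name): a dict with "K" (3x3 intrinsics, pixels), "origin" and "rotation" of the camera in the world; the wrist camera has in their place "hand_eye" (4x4, takes a point from camera to tool coordinates, whose origin is the TCP and whose axes are the flange's). Camera axes: x right, y down, z forward; pixel columns grow to the right and rows downward; lengths in m; the calibration is good to about 2 mm. The wrist camera is an equidistant fisheye: a pixel r from the principal point sees the ray r / f radians off the axis. A picture is of the moment at which its call begins: read the wrist's pose just before it. calibration takes no time and is no camera call.
- env.sign_off(): hands the job in; it is judged then, once.
The state is a dict: "time_s": time; "qpos": joint angles; "joint_velocities": joint speeds; "effort": joint torques, N m; "tool_pos": TCP position; "tool_rot": TCP orientation; "force": force on the tool from outside, world axes, zero at the start; "wrist_torque": the same for the moment, N m; "grip_width": finger opening in m; "grasp_force": force on a finger pad.
Only numpy, scipy, OpenCV 4.12 (cv2) and the standard library are available. Lean on these libraries where they do the work, as an engineer would, in place of code of your own. Each camera call takes 0.05 s, during which the arm holds its last target. There are 200 camera calls.

## Working session

There is one attempt and no reset: what is moved stays moved. The work goes in short steps, Python scripts to look and compute and a tool call to move; the robot and the scene stay as the last step left them, time stands still between calls to the robot, and variables do not carry over. Pictures are saved under pics/ and viewed, at most 14 in all, crops included, and the job is handed in when it is done.

Besides the shell and the picture viewer there is one more tool, called after "Emit:" as name(argument=value, ...), one argument or row to a line, values as JSON. arm_command: Moves the arm, as the interface text tells. Its arguments: {"type":"object","properties":{"series":{"type":"string"},"squeeze":{"type":"number"}},"required":["series"]}

```bash
ls; mkdir -p pics; python3 - <<'E'
from cell import telemetry,cams,env
import cv2
o=telemetry.get_obs();print(o)
for n in("scene","top"):
    cv2.imwrite(f"pics/{n}0.png",cams.read_camera(n))
for n in("scene","top","wrist"): print(n,cams.calibration(n))
E
```

```text
pics
{'time_s': 0.0, 'qpos': array([-63.99207152,  18.43896377,  -4.01483333,  83.17498291,
         1.29469353,  78.54196069,  -3.26001228]), 'joint_velocities': array([ 0.00507177, -0.02020835,  0.03291008, -0.04558962, -0.03743738,
       -0.0798679 , -0.0315774 ]), 'effort': array([ 2.49200612e-04, -4.91289282e+01, -4.03803606e-01, -3.12529743e+01,
       -6.39027846e-02,  4.37590457e-02,  1.84256387e-04]), 'tool_pos': array([0.27655147, 0.5875599 , 0.19696186]), 'tool_rot': array([-1.79889318e+02,  5.75667545e-03,  1.54801093e+02]), 'force': array([-0.63936319, -0.10241605,  0.86629363]), 'wrist_torque': array([-0.01961722, -0.02063723, -0.03121497]), 'grasp_force': 0.0, 'grip_width': 0.08716986707222629}
scene {'K': array([[440.31906837,   0.        , 325.617107  ],
       [  0.        , 440.31906837, 195.89841364],
       [  0.        ,   0.        ,   1.        ]]), 'origin': array([ 0.87705975, -0.62759128,  0.8002872 ]), 'rotation': array([-130.37347146,   -0.93480491,   29.0123433 ])}
top {'K': array([[497.00870579,   0.        , 328.31872369],
       [  0.        , 497.00870579, 200.88651132],
       [  0.        ,   0.        ,   1.        ]]), 'origin': array([0.2589405 , 0.12316528, 1.65796212]), 'rotation': array([-172.26729036,   -0.65251201,  -88.71957254])}
wrist {'K': array([[309.70691629,   0.        , 322.48542984],
       [  0.        , 309.70691629, 196.6303389 ],
       [  0.        ,   0.        ,   1.        ]]), 'hand_eye': array([[-6.00528261e-04, -9.70647128e-01, -2.40507366e-01,
         6.52377307e-02],
       [ 9.99999629e-01, -4.34372883e-04, -7.43865977e-04,
         4.41086842e-04],
       [ 6.17561496e-04, -2.40507724e-01,  9.70647028e-01,
        -1.86907694e-01],
       [ 0.00000000e+00,  0.00000000e+00,  0.00000000e+00,
         1.00000000e+00]])}
```

View pics/top0.png

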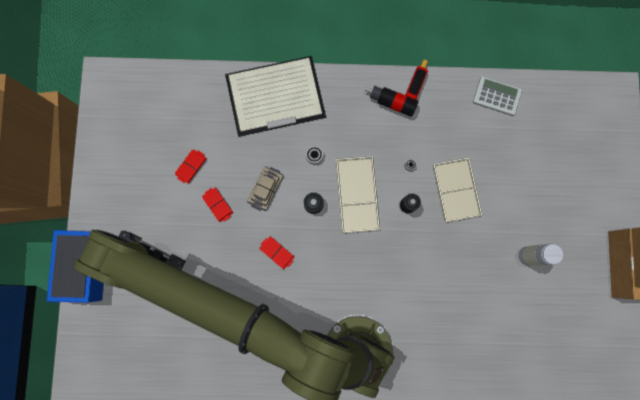

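View pics/scene0.png

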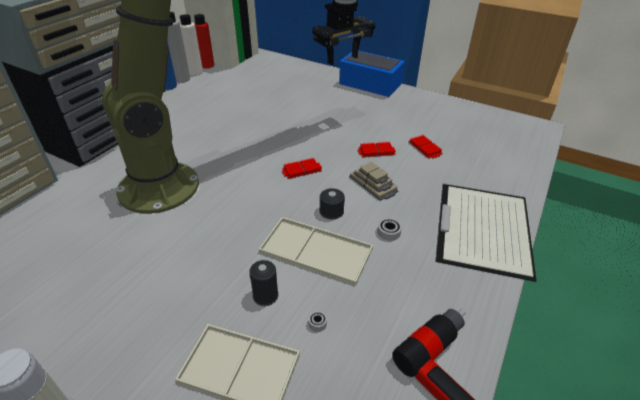

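Candidates (top view):
- Stack of pads at (265,188). The red decoys are at (191,166), (217,204) and (277,252).
- Squat filter (314,203) and tall filter (411,203). The thermos at (540,255) is a look-alike.
- Large bearing (314,155), small bearing (411,165).
- Unequal tray (358,195), equal tray (457,190).

Next I check these in a rectified crop.

```bash
cat > h.py <<'E'
from cell import telemetry,cams,env
import numpy as np,cv2
from scipy.spatial.transform import Rotation as R
def rot(e): return R.from_euler('xyz',e,degrees=True).as_matrix()
def cam(n,o=None):
    c=cams.calibration(n)
    if n=="wrist":
        H=c["hand_eye"];Rt=rot(o["tool_rot"]);return c["K"],Rt@H[:3,:3],Rt@H[:3,3]+o["tool_pos"]
    return c["K"],rot(c["rotation"]),np.array(c["origin"])
def project(n,P,o=None):
    K,Rc,t=cam(n,o);p=(np.atleast_2d(P)-t)@Rc
    if n=="wrist":
        r=np.hypot(p[:,0],p[:,1]);s=np.arctan2(r,p[:,2])/np.maximum(r,1e-9);q=p[:,:2]*s[:,None]
    else: q=p[:,:2]/p[:,2:]
    return q*[K[0,0],K[1,1]]+K[:2,2]
def plane(n,uv,z,o=None):
    K,Rc,t=cam(n,o);q=(np.atleast_2d(uv)-K[:2,2])/[K[0,0],K[1,1]]
    if n=="wrist":
        th=np.hypot(q[:,0],q[:,1]);d=np.c_[q*(np.sin(th)/np.maximum(th,1e-9))[:,None],np.cos(th)]
    else: d=np.c_[q,np.ones(len(q))]
    d=d@Rc.T;return t+d*((z-t[2])/d[:,2])[:,None]
def rectify(n,im,x0,x1,y0,y1,z=0,s=1.0,o=None):
    """up = +x, left = +y; s px per mm. pixel(c,r): x=x1-r/s/1000, y=y1-c/s/1000"""
    h=int((x1-x0)*1000*s);w=int((y1-y0)*1000*s);c,r=np.meshgrid(np.arange(w),np.arange(h))
    P=np.c_[(x1-r/s/1000).ravel(),(y1-c/s/1000).ravel(),np.full(h*w,z)]
    m=project(n,P,o).astype(np.float32).reshape(h,w,2)
    return cv2.remap(im,m[...,0],m[...,1],cv2.INTER_LINEAR)
def save(f,im): cv2.imwrite("pics/"+f+".png",im)
E
python3 - <<'E'
from h import *
im=cv2.imread("pics/top0.png")
print(project("top",[[0,0,0],[.277,.588,.198]]))
print("px->world",{k:plane("top",[p],z)[0].round(3).tolist() for k,p,z in [("stack",(265,188),.05),("blarge",(314,155),.024),("squat",(314,203),.062),("tall",(411,203),.095),("bsmall",(411,165),.02),("tu",(358,195),.016),("te",(457,190),.016)]})
hsv=cv2.cvtColor(im,cv2.COLOR_BGR2HSV)
m=cv2.inRange(hsv,(15,20,150),(35,120,255))
n,l,s,c=cv2.connectedComponentsWithStats(cv2.morphologyEx(m,3,np.ones((5,5))))
for i in range(1,n):
    if s[i,4]>600:
        pts=np.argwhere(l==i)[:,::-1].astype(float)
        w=plane("top",pts,.016)[:,:2].astype(np.float32)*1000
        print(s[i],cv2.minAreaRect(w))
save("rect",rectify("top",im,.38,.75,-.35,.37,0,1.1))
E
```

```text
[[358.73401702 349.93539815]
 [162.92948026 258.50244411]]
px->world {'stack': [0.515, 0.318, 0.05], 'blarge': [0.636, 0.161, 0.024], 'squat': [0.468, 0.156, 0.062], 'tall': [0.471, -0.153, 0.095], 'bsmall': [0.61, -0.166, 0.02], 'tu': [0.504, 0.011, 0.016], 'te': [0.529, -0.321, 0.016]}
[ 230   58   91   72 4528] ((849.2273559570312, 301.662841796875), (202.60183715820312, 281.2719421386719), 14.212878227233887)
[ 336  157   43   76 2662] ((507.49066162109375, 13.198978424072266), (248.53463745117188, 123.0222396850586), 6.079528331756592)
[ 434  158   47   64 2104] ((531.5914306640625, -322.0643005371094), (198.6278076171875, 122.42523193359375), 11.778266906738281)
```

View pics/rect.png

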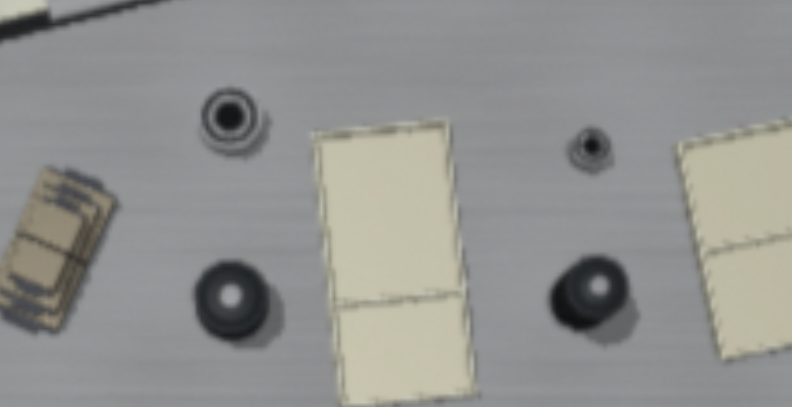

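The rectified crop confirms the choice: grey-brown stack (60,250), large bearing (230,117), squat filter (231,297), tall filter (597,287), small bearing (590,147), both trays. Moving over for wrist views.

```bash
cat >> h.py <<'E'
def go(x,y,z,yaw,n=None,start=None):
    """per-row shift/turn for n equal rows from start (x,y,z,yaw) or measured pose, in mm, rad"""
    o=telemetry.get_obs()
    s=start or (*o["tool_pos"],o["tool_rot"][2])
    a,b=np.radians(s[3]),np.radians(yaw)
    d=(b-a+np.pi/2)%np.pi-np.pi/2 if yaw is not None else 0
    D=np.array([x-s[0],y-s[1],z-s[2]])*1000
    if n is None: n=int(np.ceil(max(np.linalg.norm(D)/38,abs(d)/.11,1)))
    S=sum(rot([180,0,np.degrees(a+i*d/n)]) for i in range(n))
    v=np.linalg.solve(S,D)
    print(f"rows {n}: {v.round(2)} turn {-d/n:.4f}  endyaw {np.degrees(a+d):.1f}  D {D.round(1)}")
E
python3 -c "
from h import *
go(.53,.2,.27,110)"
```

```text
rows 13: [-35.88  -6.94  -5.61] turn 0.0602  endyaw 110.0  D [ 253.5 -387.6   73. ]
```

Emit:
arm_command(
  series="-35.9 -6.9 -5.6 0.06 0;-35.9 -6.9 -5.6 0.06 0;-35.9 -6.9 -5.6 0.06 0;-35.9 -6.9 -5.6 0.06 0;-35.9 -6.9 -5.6 0.06 0;-35.9 -6.9 -5.6 0.06 0;-35.9 -6.9 -5.6 0.06 0;-35.9 -6.9 -5.6 0.06 0;-35.9 -6.9 -5.6 0.06 0;-35.9 -6.9 -5.6 0.06 0;-35.9 -6.9 -5.6 0.06 0;-35.9 -6.9 -5.6 0.06 0;-35.9 -6.9 -5.6 0.06 0;0 0 0 0 0;0 0 0 0 0;0 0 0 0 0",
)

```text
time_s: 1.43
tool_pos: [0.5307, 0.2015, 0.2705]
tool_rot: [-180.0, -0.1, 110.2]
force: [-0.4, 0.6, -0.2]
grip_width: 0.0872
grasp_force: 0.0
```

```bash
cat >> h.py <<'E'
import pickle
def shot(name):
    o=telemetry.get_obs();im=cams.read_camera("wrist");pickle.dump((o,im),open(name+".pkl","wb"));return o,im
E
python3 - <<'E'
from h import *
o,im=shot("w1")
r=rectify("wrist",im,.38,.75,-.1,.42,0,1.5,o);save("w1r",r)
E
```

```text
(no output)
```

View pics/w1r.png

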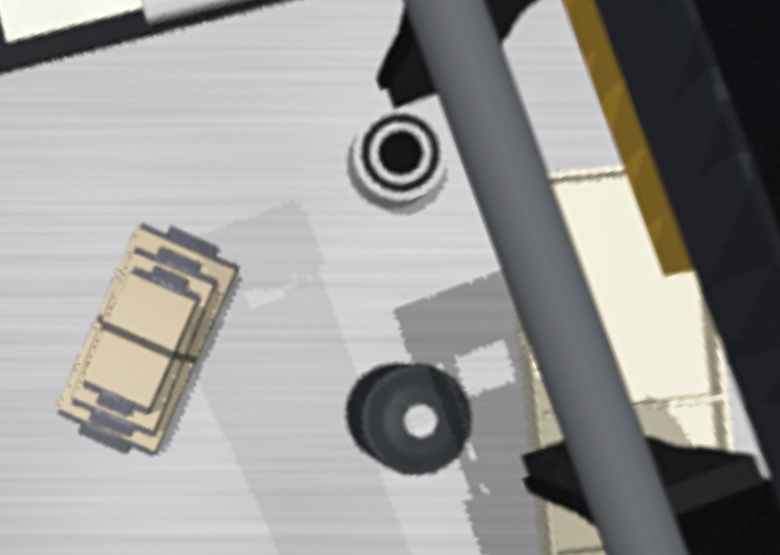

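```bash
python3 -c "
from h import *
go(.55,-.14,.27,76)
go(.53,-.43,.27,60,start=(.55,-.14,.27,76))"
```

```text
rows 10: [-3.479e+01 -9.400e-01  3.000e-02] turn 0.0598  endyaw 76.0  D [ 1.960e+01 -3.424e+02 -3.000e-01]
rows 8: [-34.85  10.69   0.  ] turn 0.0349  endyaw 60.0  D [ -20. -290.    0.]
```

Emit:
arm_command(
  series="-34.8 -0.9 0 0.06 0;-34.8 -0.9 0 0.06 0;-34.8 -0.9 0 0.06 0;-34.8 -0.9 0 0.06 0;-34.8 -0.9 0 0.06 0;-34.8 -0.9 0 0.06 0;-34.8 -0.9 0 0.06 0;-34.8 -0.9 0 0.06 0;-34.8 -0.9 0 0.06 0;-34.8 -0.9 0 0.06 0;0 0 0 0 0;0 0 0 0 0;0 0 0 0 0",
)

```text
time_s: 2.57
tool_pos: [0.5506, -0.1393, 0.2704]
tool_rot: [-180.0, -0.1, 75.9]
force: [0.2, -0.4, -0.1]
grip_width: 0.0869
grasp_force: 0.0
```

```bash
python3 -c "
from h import *
shot('w2')"
```

Emit:
arm_command(
  series="-34.8 10.7 0 0.035 0;-34.8 10.7 0 0.035 0;-34.8 10.7 0 0.035 0;-34.8 10.7 0 0.035 0;-34.8 10.7 0 0.035 0;-34.8 10.7 0 0.035 0;-34.8 10.7 0 0.035 0;-34.8 10.7 0 0.035 0;0 0 0 0 0;0 0 0 0 0;0 0 0 0 0",
)

```text
time_s: 3.53
tool_pos: [0.5305, -0.4289, 0.27]
tool_rot: [-179.9, -0.1, 59.9]
force: [-0.0, -1.0, 0.8]
grip_width: 0.0873
grasp_force: 0.0
```

```bash
python3 - <<'E'
from h import *
o3,i3=shot('w3');o2,i2=pickle.load(open('w2.pkl','rb'))
print(o3['tool_pos'],o3['tool_rot'])
a=rectify("wrist",i2,.37,.67,-.16,.14,.016,1.3,o2);b=rectify("wrist",i3,.37,.67,-.43,-.13,.016,1.3,o3)
save("w23",np.hstack([a,b]))
E
```

```text
[ 0.53052432 -0.42893865  0.26996708] [-1.79935754e+02 -9.07279521e-02  5.98861005e+01]
```

View pics/w23.png

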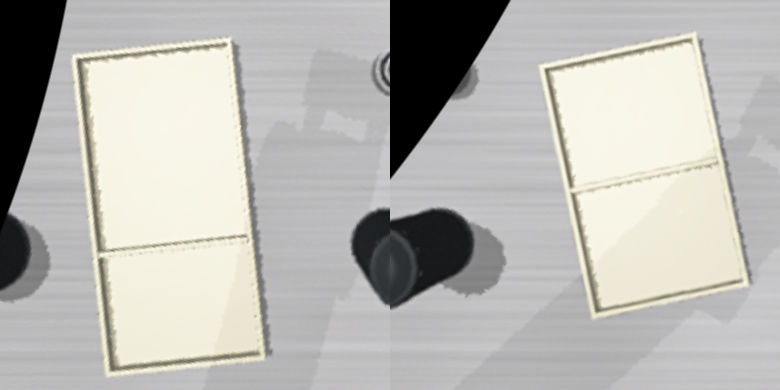

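Both trays are shown fully (unequal corners (73,55)–(265,355), divider at row ~245; equal (540,66)–(748,285), divider ~175). Now the numbers.

```bash
python3 - <<'E'
from h import *
L=lambda n:pickle.load(open(n+'.pkl','rb'))
def tray(n,box,nm):
    o,im=L(n);s=2.;x0,x1,y0,y1=box
    r=rectify("wrist",im,*box,.016,s,o)
    h=cv2.cvtColor(r,cv2.COLOR_BGR2HSV)
    m=cv2.inRange(h,(15,14,110),(40,160,255));m=cv2.morphologyEx(m,2,np.ones((5,5)));m=cv2.morphologyEx(m,3,np.ones((9,9)))
    c=max(cv2.findContours(m,0,1)[0],key=cv2.contourArea)
    (cx,cy),wh,a=cv2.minAreaRect(c)
    b=cv2.boxPoints(((cx,cy),wh,a));W=np.c_[x1-b[:,1]/s/1e3,y1-b[:,0]/s/1e3]
    e=W[1]-W[0];f=W[2]-W[1];L_=e if np.hypot(*e)>np.hypot(*f) else f
    print(nm,np.round([x1-cy/s/1e3,y1-cx/s/1e3],4),np.array(wh)/s,"yaw",np.degrees(np.arctan2(L_[1],L_[0]))%180)
tray('w2',(.36,.67,-.12,.14),'tu'); tray('w3',(.38,.67,-.43,-.2),'te')
def ring(n,c,z,rad,nm,lo,hi):
    o,im=L(n);s=4.
    if n=='top0': o=None
    r=rectify("wrist",im,c[0]-.06,c[0]+.06,c[1]-.06,c[1]+.06,z,s,o)
    g=cv2.medianBlur(cv2.cvtColor(r,cv2.COLOR_BGR2GRAY),7)
    H=cv2.HoughCircles(g,cv2.HOUGH_GRADIENT_ALT,1.5,60,param1=80,param2=.5,minRadius=int(lo*s),maxRadius=int(hi*s))
    if H is None: print(nm,None)
    else:
        for q in H[0][:4]: print(nm,(c[0]+.06-q[1]/s/1e3).round(4),(c[1]+.06-q[0]/s/1e3).round(4),"r",q[2]/s)
ring('w1',(.636,.161),.024,30,'blarge',10,32)
ring('w1',(.468,.156),.062,33,'squat',5,36)
ring('w1',(.468,.156),.056,33,'squat56',20,36)
ring('w2',(.471,-.153),.095,28,'tall w2',4,32);ring('w2',(.471,-.153),.089,28,'tall89 w2',4,32)
ring('w3',(.471,-.153),.095,28,'tall w3',4,32);ring('w3',(.471,-.153),.0,28,'tall base w3',22,32)
# bright dots in top image
t=cv2.imread("pics/top0.png")
for nm,(u,v),z in [("squat",(314,203),.062),("tall",(411,203),.095)]:
    p=cv2.cvtColor(t[v-6:v+7,u-6:u+7],6).astype(float);w=np.clip(p-110,0,None);yy,xx=np.mgrid[-6:7,-6:7]
    print("top dot",nm,plane("top",[[u+(w*xx).sum()/w.sum(),v+(w*yy).sum()/w.sum()]],z)[0].round(4))
E
```

```text
tu [0.5109 0.0104] [251.15820312 126.18369293] yaw 6.1701813
te [ 0.5354 -0.3252] [201.1759491  125.85254669] yaw 11.937103
blarge 0.6412 0.1588 r 24.381432
blarge 0.6412 0.1588 r 19.442135
blarge 0.6412 0.1588 r 14.221193
squat 0.4744 0.1568 r 9.315696
squat56 None
tall w2 0.4808 -0.1605 r 7.8510127
tall89 w2 0.4792 -0.1616 r 27.828491
tall89 w2 0.4792 -0.1616 r 7.8572617
tall w3 0.48 -0.1594 r 26.746174
tall w3 0.48 -0.1594 r 7.860646
tall base w3 None
top dot squat [0.473  0.1594 0.062 ]
top dot tall [ 0.4774 -0.1572  0.095 ]
```

```bash
python3 -c "
from h import *
go(.480,-.160,.16,72)"
```

```text
rows 8: [ 27.84 -19.87  13.78] turn -0.0263  endyaw 72.0  D [ -50.9  268.3 -110.3]
```

Emit:
arm_command(
  series="27.8 -19.9 13.8 -0.026 0;27.8 -19.9 13.8 -0.026 0;27.8 -19.9 13.8 -0.026 0;27.8 -19.9 13.8 -0.026 0;27.8 -19.9 13.8 -0.026 0;27.8 -19.9 13.8 -0.026 0;27.8 -19.9 13.8 -0.026 0;27.8 -19.9 13.8 -0.026 0;0 0 0 0 0;0 0 25 0 0;0 0 25 0 0;0 0 25 0 0;0 0 25 0 0;0 0 15 0 0;0 0 0 0 0;0 0 0 0 0",
)

```text
time_s: 4.92
tool_pos: [0.4792, -0.161, 0.0454]
tool_rot: [-179.9, -0.0, 71.8]
force: [1.0, 0.1, 0.1]
grip_width: 0.087
grasp_force: 0.0
```

Emit:
arm_command(
  series="0 0 0 0 120;0 0 0 0 120;0 0 0 0 120;0 0 0 0 120;0 0 0 0 120;0 0 0 0 120;0 0 0 0 120;0 0 0 0 120;0 0 0 0 120;0 0 0 0 120",
  squeeze=25,
)

```text
time_s: 5.75
tool_pos: [0.4794, -0.1627, 0.0458]
tool_rot: [180.0, -0.0, 71.6]
force: [-1.6, 0.2, 4.6]
grip_width: 0.0555
grasp_force: 25.0
```

```bash
python3 -c "
from h import *
go(.4876,-.3351,.11,60,start=(.4793,-.162,.1058,71.7))"
```

```text
rows 5: [-31.28  15.07  -0.84] turn 0.0408  endyaw 60.0  D [   8.3 -173.1    4.2]
```

Emit:
arm_command(
  series="0 0 -20 0 130;0 0 -20 0 130;0 0 -20 0 130;0 0 0 0 130",
)

```text
time_s: 6.08
tool_pos: [0.481, -0.1634, 0.1081]
tool_rot: [179.7, -0.1, 71.6]
force: [0.9, 0.2, -3.0]
grip_width: 0.0552
grasp_force: 25.0
```

Emit:
arm_command(
  series="-15 7 0 0.02 130;-31 15 0 0.041 130;-31 15 0 0.041 130;-31 15 0 0.041 130;-31 15 0 0.041 130;-16.5 8 0 0.02 130;0 0 0 0 130;0 0 0 0 130;0 0 0 0 130",
)

```text
time_s: 6.83
tool_pos: [0.4858, -0.3338, 0.1036]
tool_rot: [-179.8, -0.0, 59.9]
force: [0.5, 0.7, -3.7]
grip_width: 0.0551
grasp_force: 25.0
```

```bash
python3 -c "
from h import *
o=telemetry.get_obs();print(o['tool_pos'],o['tool_rot'],o['force'])
go(.4876,-.3351,.05,60,n=4)"
```

```text
[ 0.48582481 -0.33379872  0.10362141] [-1.79823895e+02 -1.23182557e-02  5.99364497e+01] [ 0.5305189   0.70048423 -3.70650322]
rows 4: [-0.06  0.55 13.41] turn -0.0003  endyaw 60.0  D [  1.8  -1.3 -53.6]
```

Emit:
arm_command(
  series="0 0.5 15 0 130;0 0.5 15 0 130;0 0.5 12 0 130;0 0.5 7 0 130;0 0 2 0 130;0 0 1 0 130;0 0 0 0 130;0 0 0 0 130",
)

```text
time_s: 7.5
tool_pos: [0.4888, -0.3362, 0.0542]
tool_rot: [179.9, -0.0, 59.9]
force: [0.2, 0.1, -3.1]
grip_width: 0.0554
grasp_force: 25.0
```

Emit:
arm_command(
  series="0 0 1 0 130;0 0 1 0 130;0 0 1 0 130;0 0 0 0 130;0 0 0 0 130",
)

```text
time_s: 7.92
tool_pos: [0.4883, -0.3359, 0.0504]
tool_rot: [-180.0, -0.0, 59.9]
force: [-0.8, -0.4, -3.4]
grip_width: 0.0555
grasp_force: 25.0
```

Emit:
arm_command(
  series="0 0 1 0 130;0 0 0 0 130;0 0 0.5 0 130;0 0 0 0 130;0 0 0 0 130",
)

```text
time_s: 8.33
tool_pos: [0.4885, -0.336, 0.0499]
tool_rot: [180.0, -0.0, 59.9]
force: [-2.5, 2.2, 5.6]
grip_width: 0.0556
grasp_force: 25.0
```

Contact with the floor. Release, rise and go on to the large bearing.

Emit:
arm_command(
  series="0 0 0 0 60;0 0 0 0 0;0 0 0 0 0;0 0 0 0 0;0 0 0 0 0;0 0 0 0 0;0 0 -20 0 0;0 0 -35 0 0;0 0 -35 0 0;0 0 -20 0 0;0 0 0 0 0;0 0 0 0 0",
)

```text
time_s: 9.33
tool_pos: [0.4891, -0.3363, 0.1601]
tool_rot: [179.8, -0.0, 59.9]
force: [-0.1, 1.1, -1.0]
grip_width: 0.0869
grasp_force: 0.0
```

```bash
python3 -c "
from h import *
o=telemetry.get_obs();print(o['tool_pos'],o['grip_width'])
go(.6412,.1588,.12,104)"
```

```text
[ 0.48912836 -0.3363448   0.16014768] 0.08693369269199712
rows 14: [37.6   4.92  2.87] turn -0.0549  endyaw 104.0  D [152.1 495.1 -40.1]
```

Emit:
arm_command(
  series="37.6 4.9 2.9 -0.055 0;37.6 4.9 2.9 -0.055 0;37.6 4.9 2.9 -0.055 0;37.6 4.9 2.9 -0.055 0;37.6 4.9 2.9 -0.055 0;37.6 4.9 2.9 -0.055 0;37.6 4.9 2.9 -0.055 0;37.6 4.9 2.9 -0.055 0;37.6 4.9 2.9 -0.055 0;37.6 4.9 2.9 -0.055 0;37.6 4.9 2.9 -0.055 0;37.6 4.9 2.9 -0.055 0;37.6 4.9 2.9 -0.055 0;37.6 4.9 2.9 -0.055 0;0 0 0 0 0;0 0 0 0 0;0 0 0 0 0",
)

```text
time_s: 10.75
tool_pos: [0.639, 0.1586, 0.1165]
tool_rot: [-179.8, 0.1, 104.0]
force: [0.0, -0.4, 0.1]
grip_width: 0.0871
grasp_force: 0.0
```

```bash
cat >> h.py <<'E'
def ring(n,c,z,lo,hi,nm="",s=4.,src=None):
    o,im=src or pickle.load(open(n+'.pkl','rb'))
    r=rectify("wrist",im,c[0]-.06,c[0]+.06,c[1]-.06,c[1]+.06,z,s,o)
    g=cv2.medianBlur(cv2.cvtColor(r,cv2.COLOR_BGR2GRAY),7)
    H=cv2.HoughCircles(g,cv2.HOUGH_GRADIENT_ALT,1.5,60,param1=80,param2=.5,minRadius=int(lo*s),maxRadius=int(hi*s))
    for q in ([] if H is None else H[0][:4]): print(nm,(c[0]+.06-q[1]/s/1e3).round(4),(c[1]+.06-q[0]/s/1e3).round(4),"r",q[2]/s)
E
python3 -c "
from h import *
shot('w4');ring('w4',(.641,.159),.024,10,32)
go(.6412,.1588,.006,104,n=5)"
```

```text
0.6414 0.1594 r 24.688354
 0.6414 0.1594 r 29.959635
 0.6414 0.1594 r 19.38085
 0.6414 0.1594 r 14.124608
rows 5: [ 0.21  0.4  22.22] turn -0.0003  endyaw 104.0  D [   1.7    1.5 -111.1]
```

Emit:
arm_command(
  series="0.2 0.4 25 0 0;0.2 0.4 25 0 0;0.2 0.4 25 0 0;0.2 0.4 20 0 0;0.2 0.4 10 0 0;0 0 4 0 0;0 0 0 0 0;0 0 0 0 0",
)

```text
time_s: 11.47
tool_pos: [0.6427, 0.1602, 0.0105]
tool_rot: [179.9, 0.0, 104.0]
force: [-0.6, -0.2, 0.2]
grip_width: 0.0868
grasp_force: 0.0
```

Emit:
arm_command(
  series="0 0 3 0 0;0 0 0 0 0;0 0 0 0 130;0 0 0 0 130;0 0 0 0 130;0 0 0 0 130;0 0 0 0 130;0 0 0 0 130;0 0 0 0 130;0 0 0 0 130;0 0 0 0 130;0 0 0 0 130",
  squeeze=30,
)

```text
time_s: 12.47
tool_pos: [0.6417, 0.1608, 0.0064]
tool_rot: [180.0, -0.0, 104.0]
force: [-0.6, -1.4, 0.1]
grip_width: 0.0433
grasp_force: 0.0
```

```bash
python3 -c "
from h import *
o,im=shot('w5');save('w5',im)"
```

```text
(no output)
```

View pics/w5.png

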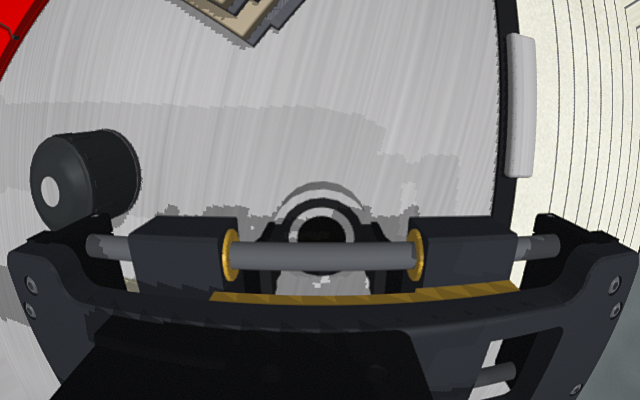

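```bash
python3 -c "
from h import *
o,im=pickle.load(open('w5.pkl','rb'))
for z in (0,.012,.024,.044): print(z);ring('w5',(.641,.159),z,8,34)
Rt=rot(o['tool_rot'])
for y in (-.0215,.0215): print(project('wrist',o['tool_pos']+Rt@np.array([0,y,0]),o))
P=[.6414+.03*np.cos(.0),.1594,.024];print(project('wrist',[[.6414+.03*np.cos(t),.1594+.03*np.sin(t),.024] for t in (0,1.57,3.14,4.7)],o).round())
save('w5c',cv2.resize(im[150:310,220:420],None,fx=3.5,fy=3.5))
o=telemetry.get_obs();print(o['grip_width'],o['grasp_force'],o['time_s'])
"
```

```text
0
 0.644 0.1496 r 28.405785
 0.644 0.1496 r 16.268356
0.012
 0.6418 0.1545 r 26.55429
 0.6418 0.1545 r 20.502272
 0.5967 0.1508 r 9.660107
0.024
 0.6406 0.1594 r 24.304253
 0.6406 0.1594 r 29.283009
 0.6406 0.1594 r 18.936531
 0.6406 0.1594 r 13.855282
0.044
 0.6399 0.1672 r 21.939556
 0.6399 0.1672 r 25.846434
 0.632 0.1354 r 10.824037
 0.6399 0.1672 r 16.78491
[[288.51246408 225.7273285 ]]
[[355.56525491 225.72604273]]
[[370. 249.]
 [334. 189.]
 [271. 226.]
 [309. 281.]]
0.04334567290033597 0.0 12.5167
```

View pics/w5c.png

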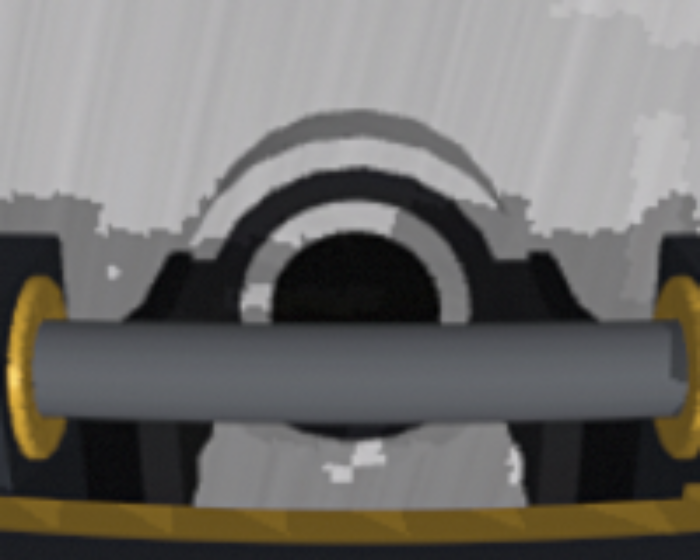

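```bash
python3 -c "
from h import *
o,im=pickle.load(open('w5.pkl','rb'))
Rt=rot(o['tool_rot'])
for w in (.0215,.03):
  for x in (.0095,-.0095):
    for z in (0,-.01,-.02,-.03,-.045): print(w,x,z,((project('wrist',[o['tool_pos']+Rt@np.array([x,s*w,z]) for s in(-1,1)],o)-[220,150])*3.5).round().tolist())
"
```

```text
0.0215 0.0095 0 [[238.0, 215.0], [476.0, 215.0]]
0.0215 0.0095 -0.01 [[232.0, 232.0], [482.0, 232.0]]
0.0215 0.0095 -0.02 [[225.0, 251.0], [489.0, 251.0]]
0.0215 0.0095 -0.03 [[217.0, 271.0], [496.0, 271.0]]
0.0215 0.0095 -0.045 [[204.0, 307.0], [508.0, 307.0]]
0.0215 -0.0095 0 [[242.0, 313.0], [473.0, 313.0]]
0.0215 -0.0095 -0.01 [[236.0, 334.0], [478.0, 334.0]]
0.0215 -0.0095 -0.02 [[229.0, 357.0], [484.0, 357.0]]
0.0215 -0.0095 -0.03 [[223.0, 382.0], [491.0, 382.0]]
0.0215 -0.0095 -0.045 [[211.0, 426.0], [502.0, 426.0]]
0.03 0.0095 0 [[192.0, 215.0], [522.0, 215.0]]
0.03 0.0095 -0.01 [[183.0, 232.0], [531.0, 232.0]]
0.03 0.0095 -0.02 [[174.0, 250.0], [540.0, 250.0]]
0.03 0.0095 -0.03 [[163.0, 271.0], [550.0, 271.0]]
0.03 0.0095 -0.045 [[145.0, 306.0], [567.0, 306.0]]
0.03 -0.0095 0 [[196.0, 313.0], [518.0, 313.0]]
0.03 -0.0095 -0.01 [[189.0, 333.0], [526.0, 333.0]]
0.03 -0.0095 -0.02 [[180.0, 356.0], [534.0, 356.0]]
0.03 -0.0095 -0.03 [[170.0, 381.0], [543.0, 381.0]]
0.03 -0.0095 -0.045 [[154.0, 424.0], [559.0, 424.0]]
```

The rings are still where they were, so the bearing hasn't moved. But the fingers closed to 43 mm on a 60 mm ring with no grip force, and their ends appear about 20 mm above the reported TCP, i.e. just above the bearing. I'll open and feel downward slowly to check this.

Emit:
arm_command(
  series="0 0 -3 0 0;0 0 0 0 0;0 0 0 0 0;0 0 0 0 0;0 0 0 0 0;0 0 0 0 0;0 0 3 0 0;0 0 2 0 0;0 0 2 0 0;0 0 0 0 0;0 0 0 0 0",
)

```text
time_s: 13.43
tool_pos: [0.6414, 0.1607, 0.002]
tool_rot: [-180.0, 0.0, 104.0]
force: [-0.2, -0.8, -0.4]
grip_width: 0.0869
grasp_force: 0.0
```

Emit:
arm_command(
  series="0 0 1 0 0;0 0 1 0 0;0 0 1 0 0;0 0 1 0 0;0 0 0 0 0;0 0 0 0 0",
)

```text
time_s: 13.93
tool_pos: [0.6416, 0.1608, -0.0017]
tool_rot: [-180.0, -0.0, 104.0]
force: [-0.2, -0.4, 1.2]
grip_width: 0.0871
grasp_force: 0.0
```

Emit:
arm_command(
  series="0 0 1 0 0;0 0 1 0 0;0 0 1 0 0;0 0 0 0 0;0 0 0 0 0",
)

```text
time_s: 14.35
tool_pos: [0.6416, 0.1608, -0.0047]
tool_rot: [-180.0, -0.0, 104.0]
force: [0.4, -0.1, 0.6]
grip_width: 0.087
grasp_force: 0.0
```

The reported TCP is below the bench with no contact, so the fingers do end about 20 mm short of it. Continuing down carefully.

Emit:
arm_command(
  series="0 0 1.5 0 0;0 0 1.5 0 0;0 0 1.5 0 0;0 0 1.5 0 0;0 0 0 0 0;0 0 0 0 0",
)

```text
time_s: 14.85
tool_pos: [0.6415, 0.1608, -0.0108]
tool_rot: [-180.0, 0.0, 104.0]
force: [0.6, -0.4, 1.2]
grip_width: 0.087
grasp_force: 0.0
```

Emit:
arm_command(
  series="0 0 1 0 0;0 0 1 0 0;0 0 1 0 0;0 0 0 0 0;0 0 0 0 0",
)

```text
time_s: 15.27
tool_pos: [0.6416, 0.1608, -0.0137]
tool_rot: [-180.0, 0.0, 104.0]
force: [-0.5, 0.4, 0.5]
grip_width: 0.087
grasp_force: 0.0
```

Emit:
arm_command(
  series="0 0 1 0 0;0 0 0 0 0;0 0 1 0 0;0 0 0 0 0;0 0 0 0 0",
)

```text
time_s: 15.68
tool_pos: [0.6416, 0.1608, -0.0157]
tool_rot: [-180.0, 0.0, 104.0]
force: [-0.4, -0.8, 1.0]
grip_width: 0.0868
grasp_force: 0.0
```

Emit:
arm_command(
  series="0 0 1 0 0;0 0 0 0 0;0 0 0 0 0",
)

```text
time_s: 15.93
tool_pos: [0.6416, 0.1608, -0.0167]
tool_rot: [-180.0, -0.0, 104.0]
force: [0.2, -0.4, 0.5]
grip_width: 0.0869
grasp_force: 0.0
```

Emit:
arm_command(
  series="0 0 -2 0 0;0 0 0 0 120;0 0 0 0 120;0 0 0 0 120;0 0 0 0 120;0 0 0 0 120;0 0 0 0 120;0 0 0 0 120;0 0 0 0 120;0 0 0 0 120",
  squeeze=30,
)

```text
time_s: 16.77
tool_pos: [0.6414, 0.1607, -0.0147]
tool_rot: [-180.0, -0.0, 104.0]
force: [0.2, 0.3, 0.1]
grip_width: 0.059
grasp_force: 30.0
```

Emit:
arm_command(
  series="0 0 -10 0 130;0 0 -20 0 130;0 0 -25 0 130;0 0 -20 0 130;0 0 0 0 130",
)

```text
time_s: 17.18
tool_pos: [0.6452, 0.1614, 0.0657]
tool_rot: [179.5, -0.0, 104.0]
force: [1.2, -0.3, -1.4]
grip_width: 0.0591
grasp_force: 30.0
```

```bash
python3 -c "
from h import *
o=telemetry.get_obs();print(o['tool_pos'],o['grip_width'],o['force'])
go(.5834,-.3149,.06,11.9,n=17)"
```

```text
[0.64516428 0.16143626 0.06573167] 0.05909818070520922 [ 1.18753011 -0.26870399 -1.44214183]
rows 17: [-14.28 -27.76   0.34] turn -0.0902  endyaw 191.9  D [ -61.8 -476.3   -5.7]
```

```bash
sed -i 's/def go(x,y,z,yaw,n=None,start=None):/def go(x,y,z,yaw,n=None,start=None,exact=False):/; s/    D=np.array(\[x-s/    if exact: d=b-a\n&/' h.py; python3 -c "
from h import *
go(.5834,-.3149,.06,11.9,n=17,exact=True,start=(.642,.161,.0625,104))"
```

```text
rows 17: [-29.12  11.95   0.15] turn 0.0946  endyaw 11.9  D [ -58.6 -475.9   -2.5]
```

Emit:
arm_command(
  series="-29.1 12 0 0.0946 130;-29.1 12 0 0.0946 130;-29.1 12 0 0.0946 130;-29.1 12 0 0.0946 130;-29.1 12 0 0.0946 130;-29.1 12 0 0.0946 130;-29.1 12 0 0.0946 130;-29.1 12 0 0.0946 130;-29.1 12 0 0.0946 130;-29.1 12 0 0.0946 130;-29.1 12 0 0.0946 130;-29.1 12 0 0.0946 130;-29.1 12 0 0.0946 130;-29.1 12 0 0.0946 130;-29.1 12 0 0.0946 130;-29.1 12 0 0.0946 130;-29.1 12 0 0.0946 130;0 0 0 0 130;0 0 0 0 130;0 0 0 0 130",
)

```text
time_s: 18.85
tool_pos: [0.584, -0.3143, 0.0596]
tool_rot: [-179.9, -0.0, 11.9]
force: [0.5, 0.8, -3.3]
grip_width: 0.0595
grasp_force: 30.0
```

```bash
python3 -c "
from h import *
o=telemetry.get_obs();print(o['tool_pos'],o['qpos'],o['force'])
go(.5834,-.3149,-.008,11.9,n=5,exact=True)"
```

```text
[ 0.58402854 -0.31434976  0.05956251] [ -8.2156244   31.89611513  46.48432184  91.49560192 -24.5878208
  67.36139125 -34.47428215] [ 0.45417015  0.82282995 -3.31193033]
rows 5: [-0.15  0.08 13.51] turn 0.0001  endyaw 11.9  D [ -0.6  -0.6 -67.6]
```

Emit:
arm_command(
  series="0 0 20 0 130;0 0 20 0 130;0 0 15 0 130;0 0 8 0 130;0 0 3 0 130;0 0 1 0 130;0 0 0 0 130;0 0 0 0 130;0 0 0 0 130",
)

```text
time_s: 19.6
tool_pos: [0.5847, -0.3157, -0.0055]
tool_rot: [179.9, -0.1, 11.9]
force: [0.7, -0.7, -3.6]
grip_width: 0.0595
grasp_force: 30.0
```

Emit:
arm_command(
  series="0 0 1 0 130;0 0 0 0 130;0 0 1 0 130;0 0 0 0 130;0 0 0 0 130",
)

```text
time_s: 20.02
tool_pos: [0.5839, -0.3151, -0.0087]
tool_rot: [-180.0, -0.0, 11.9]
force: [-0.7, 0.5, -3.8]
grip_width: 0.0594
grasp_force: 30.0
```

Emit:
arm_command(
  series="0 0 1 0 130;0 0 0 0 130;0 0 1 0 130;0 0 0 0 130;0 0 0 0 130",
)

```text
time_s: 20.43
tool_pos: [0.584, -0.3153, -0.0106]
tool_rot: [180.0, -0.0, 11.9]
force: [0.2, 0.1, -1.3]
grip_width: 0.0594
grasp_force: 30.0
```

Emit:
arm_command(
  series="0 0 0.5 0 44;0 0 0 0 44;0 0 0 0 44;0 0 0 0 44;0 0 0 0 44;0 0 -10 0 44;0 0 -30 0 44;0 0 -40 0 44;0 0 -40 0 0;0 0 -40 0 0;0 0 0 0 0;0 0 0 0 0",
)

```text
time_s: 21.43
tool_pos: [0.5856, -0.3167, 0.153]
tool_rot: [179.8, -0.3, 11.9]
force: [-0.3, -0.5, -0.1]
grip_width: 0.0851
grasp_force: 0.0
```

```bash
python3 -c "
from h import *
o=telemetry.get_obs();print(o['tool_pos'],o['qpos'],o['grip_width'])
save('s1',cams.read_camera('scene'))
go(.4744,.1575,.13,108,exact=True)"
```

```text
[ 0.585555   -0.31667871  0.15297071] [ -9.79008019  27.38127557  49.21253825  86.05371584 -21.15447917
  75.83564835 -36.81464243] 0.08514994692769749
rows 16: [ 23.7  -24.67   1.27] turn -0.1048  endyaw 108.0  D [-110.   473.   -20.4]
```

View pics/s1.png

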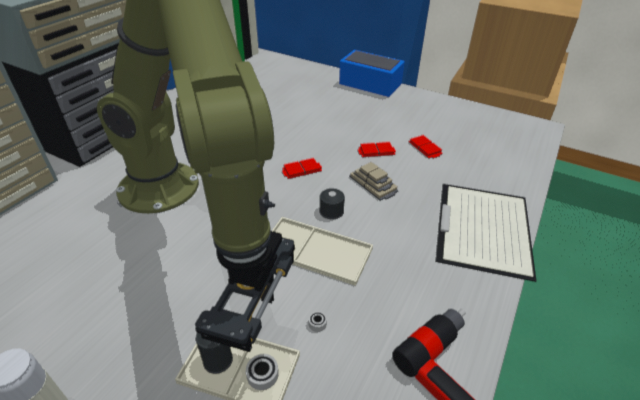

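The scene shows the tall filter (215,350) and large bearing (262,370), each in its own compartment. On to the squat filter.

Emit:
arm_command(
  series="23.7 -24.7 1.3 -0.105 0;23.7 -24.7 1.3 -0.105 0;23.7 -24.7 1.3 -0.105 0;23.7 -24.7 1.3 -0.105 0;23.7 -24.7 1.3 -0.105 0;23.7 -24.7 1.3 -0.105 0;23.7 -24.7 1.3 -0.105 0;23.7 -24.7 1.3 -0.105 0;23.7 -24.7 1.3 -0.105 0;23.7 -24.7 1.3 -0.105 0;23.7 -24.7 1.3 -0.105 0;23.7 -24.7 1.3 -0.105 0;23.7 -24.7 1.3 -0.105 0;23.7 -24.7 1.3 -0.105 0;23.7 -24.7 1.3 -0.105 0;23.7 -24.7 1.3 -0.105 0;0 0 0 0 0;0 0 0 0 0;0 0 0 0 0",
)

```text
time_s: 23.07
tool_pos: [0.4727, 0.1572, 0.1273]
tool_rot: [-179.9, 0.0, 108.1]
force: [0.0, -0.2, -0.4]
grip_width: 0.0871
grasp_force: 0.0
```

```bash
python3 -c "
from h import *
shot('w6');ring('w6',(.474,.157),.062,5,36);ring('w6',(.474,.157),.056,25,36,'56')
go(.4744,.1575,.01,108,n=1)"
```

```text
0.4748 0.1566 r 31.079454
 0.4748 0.1566 r 9.375405
56 0.4751 0.1566 r 32.067627
rows 1: [  0.42   1.26 117.52] turn 0.0008  endyaw 108.0  D [   1.1    0.8 -117.5]
```

Emit:
arm_command(
  series="0 1.5 30 0 0;0 0 30 0 0;0 0 30 0 0;0 0 20 0 0;0 0 7 0 0;0 0 0 0 0;0 0 0 0 0;0 0 0 0 120;0 0 0 0 120;0 0 0 0 120;0 0 0 0 120;0 0 0 0 120;0 0 0 0 120;0 0 0 0 120;0 0 0 0 120",
  squeeze=25,
)

```text
time_s: 24.37
tool_pos: [0.4749, 0.1585, 0.0119]
tool_rot: [179.9, -0.0, 108.2]
force: [-0.6, -0.6, 5.5]
grip_width: 0.0654
grasp_force: 25.0
```

```bash
python3 -c "
from h import *
go(.4384,.0025,.06,92,n=6,start=(.4755,.1585,.0619,108.2))"
```

```text
rows 6: [-24.33 -11.26   0.32] turn 0.0471  endyaw 92.0  D [ -37.1 -156.    -1.9]
```

Emit:
arm_command(
  series="0 0 -15 0 130;0 0 -20 0 130;0 0 -15 0 130;0 0 0 0 130",
)

```text
time_s: 24.7
tool_pos: [0.4763, 0.159, 0.0634]
tool_rot: [179.7, -0.1, 108.2]
force: [0.8, 0.5, -1.6]
grip_width: 0.0656
grasp_force: 25.0
```

Emit:
arm_command(
  series="-12 -5.5 0 0.024 130;-24.3 -11.3 0 0.047 130;-24.3 -11.3 0 0.047 130;-24.3 -11.3 0 0.047 130;-24.3 -11.3 0 0.047 130;-24.3 -11.3 0 0.047 130;-12 -5.5 0 0.024 130;0 0 0 0 130;0 0 0 0 130;0 0 0 0 130",
)

```text
time_s: 25.53
tool_pos: [0.4367, 0.0031, 0.0608]
tool_rot: [-180.0, -0.0, 91.9]
force: [-0.0, -0.4, -1.9]
grip_width: 0.0656
grasp_force: 25.0
```

```bash
python3 -c "
from h import *
go(.4384,.0025,.02,92,n=1)"
```

```text
rows 1: [-0.68  1.7  40.81] turn -0.0012  endyaw 92.0  D [  1.7  -0.6 -40.8]
```

Emit:
arm_command(
  series="0 1.5 15 0 130;0 0 15 0 130;0 0 7 0 130;0 0 2 0 130;0 0 1 0 130;0 0 0 0 130;0 0 1 0 130;0 0 0 0 130;0 0 1 0 130;0 0 0 0 130;0 0 0 0 130",
)

```text
time_s: 26.45
tool_pos: [0.4384, 0.0029, 0.0192]
tool_rot: [180.0, -0.0, 91.9]
force: [-0.6, -0.2, -3.9]
grip_width: 0.0654
grasp_force: 25.0
```

Emit:
arm_command(
  series="0 0 1 0 130;0 0 0 0 130;0 0 1 0 130;0 0 0 0 130;0 0 1 0 130;0 0 0 0 130;0 0 0 0 130",
)

```text
time_s: 27.03
tool_pos: [0.4383, 0.0028, 0.016]
tool_rot: [-180.0, 0.0, 91.9]
force: [0.0, -0.1, -3.6]
grip_width: 0.0656
grasp_force: 25.0
```

Emit:
arm_command(
  series="0 0 1 0 130;0 0 0 0 130;0 0 0 0 130",
)

```text
time_s: 27.28
tool_pos: [0.4384, 0.0029, 0.0159]
tool_rot: [-180.0, -0.0, 91.9]
force: [-3.3, -0.4, 6.7]
grip_width: 0.0654
grasp_force: 25.0
```

Emit:
arm_command(
  series="0 0 0 0 60;0 0 0 0 0;0 0 0 0 0;0 0 0 0 0;0 0 0 0 0;0 0 0 0 0;0 0 -20 0 0;0 0 -35 0 0;0 0 -35 0 0;0 0 -40 0 0;0 0 -20 0 0;0 0 0 0 0;0 0 0 0 0",
)

```text
time_s: 28.37
tool_pos: [0.4392, 0.0031, 0.1661]
tool_rot: [179.8, -0.1, 91.9]
force: [0.2, -0.5, -0.4]
grip_width: 0.0872
grasp_force: 0.0
```

```bash
python3 -c "
from h import *
shot('w7');ring('w7',(.4384,.0028),.066,5,36)
go(.512,.312,.17,155)"
```

```text
0.4392 0.0009 r 33.239735
 0.4392 0.0009 r 29.789469
 0.4392 0.0009 r 9.402911
 0.4076 -0.0182 r 6.0530825
rows 11: [21.84 21.13 -0.48] turn -0.1001  endyaw 155.0  D [ 73.9 309.1   5.3]
```

Emit:
arm_command(
  series="21.8 21.1 -0.5 -0.1 0;21.8 21.1 -0.5 -0.1 0;21.8 21.1 -0.5 -0.1 0;21.8 21.1 -0.5 -0.1 0;21.8 21.1 -0.5 -0.1 0;21.8 21.1 -0.5 -0.1 0;21.8 21.1 -0.5 -0.1 0;21.8 21.1 -0.5 -0.1 0;21.8 21.1 -0.5 -0.1 0;21.8 21.1 -0.5 -0.1 0;21.8 21.1 -0.5 -0.1 0;0 0 0 0 0;0 0 0 0 0;0 0 0 0 0",
)

```text
time_s: 29.58
tool_pos: [0.5118, 0.3099, 0.1686]
tool_rot: [-179.8, -0.0, 154.9]
force: [-0.3, -0.8, 0.3]
grip_width: 0.0869
grasp_force: 0.0
```

```bash
python3 - <<'E'
from h import *
o,im=shot('w8');print(o['tool_pos'],o['tool_rot'])
L=lambda n:pickle.load(open(n+'.pkl','rb'))
o1,i1=L('w1')
b=(.42,.61,.23,.41)
a=[rectify("wrist",i1,*b,z,2.,o1) for z in (.051,.017)]
c=rectify("wrist",im,*b,.051,2.,o)
for q in a+[c]:
    for k in range(0,400,40):cv2.line(q,(0,k),(6,k),(0,0,255));cv2.line(q,(k,0),(k,6),(0,0,255))
save('stack',cv2.resize(np.hstack([a[0],c]),(720,380)))
E
```

```text
[0.51182373 0.30990404 0.16856777] [-1.79790291e+02 -3.69994487e-02  1.54891130e+02]
```

View pics/stack.png

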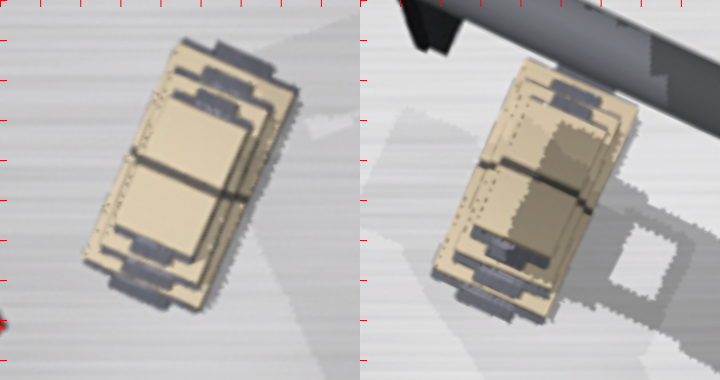

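Small pad top block: left view corners (175,90),(252,125),(195,262),(112,228), so centre ≈ (0.5195, 0.3195) and yaw ≈ 155.5°. The size comes out at 42×76 mm plus end tabs, which matches. Picking it up.

```bash
python3 -c "
from h import *
go(.5195,.3195,.021,155.5,n=1)"
```

```text
rows 1: [ -2.14  12.22 148.12] turn -0.0120  endyaw 155.5  D [   7.1   10.1 -148.1]
```

Emit:
arm_command(
  series="-2.1 12.2 0 -0.012 0;0 0 35 0 0;0 0 35 0 0;0 0 35 0 0;0 0 25 0 0;0 0 12 0 0;0 0 3 0 0;0 0 0 0 0;0 0 0 0 0;0 0 0 0 0",
)

```text
time_s: 30.47
tool_pos: [0.521, 0.3223, 0.0279]
tool_rot: [179.8, 0.1, 155.6]
force: [-0.2, 0.9, 0.1]
grip_width: 0.0873
grasp_force: 0.0
```

Emit:
arm_command(
  series="0 -2 2 0 0;0 0 2 0 0;0 0 0 0 0;0 0 0 0 0;0 0 0 0 0",
)

```text
time_s: 30.88
tool_pos: [0.5186, 0.3199, 0.0218]
tool_rot: [180.0, 0.0, 155.7]
force: [-0.7, 0.5, -0.5]
grip_width: 0.0868
grasp_force: 0.0
```

Emit:
arm_command(
  series="0 0 0 0 160;0 0 0 0 160;0 0 0 0 160;0 0 0 0 160;0 0 0 0 160;0 0 0 0 160;0 0 0 0 160;0 0 0 0 160;0 0 0 0 160;0 0 0 0 160;0 0 0 0 160",
  squeeze=15,
)

```text
time_s: 31.8
tool_pos: [0.5187, 0.32, 0.0217]
tool_rot: [180.0, 0.0, 155.7]
force: [0.6, 1.9, -0.5]
grip_width: 0.0436
grasp_force: 15.0
```

```bash
python3 -c "
from h import *
go(.575,.165,.07,155.7,n=6,start=(.5187,.32,.0717,155.7))"
```

```text
rows 6: [-19.18 -19.68   0.28] turn -0.0000  endyaw 155.7  D [  56.3 -155.    -1.7]
```

Emit:
arm_command(
  series="0 0 -4 0 160;0 0 -8 0 160;0 0 -16 0 160;0 0 -22 0 160;0 0 0 0 160;0 0 0 0 160",
  squeeze=25,
)

```text
time_s: 32.3
tool_pos: [0.5195, 0.3201, 0.0729]
tool_rot: [179.9, 0.1, 155.6]
force: [0.2, -0.6, -2.6]
grip_width: 0.0438
grasp_force: 25.0
```

Emit:
arm_command(
  series="-9.5 -10 0 0 160;-19.2 -19.7 0 0 160;-19.2 -19.7 0 0 160;-19.2 -19.7 0 0 160;-19.2 -19.7 0 0 160;-19.2 -19.7 0 0 160;-9.5 -10 0 0 160;0 0 20 0 160;0 0 25 0 160;0 0 20 0 160;0 0 10 0 160;0 0 3 0 160;0 0 0 0 160;0 0 0 0 160;0 0 0 0 160",
)

```text
time_s: 33.55
tool_pos: [0.5756, 0.1645, -0.0051]
tool_rot: [179.9, 0.1, 155.7]
force: [-0.1, 0.8, -2.6]
grip_width: 0.0432
grasp_force: 25.0
```

Emit:
arm_command(
  series="0 0 2 0 160;0 0 1 0 160;0 0 1 0 160;0 0 1 0 160;0 0 0 0 160;0 0 1 0 160;0 0 0 0 160;0 0 0 0 160",
)

```text
time_s: 34.22
tool_pos: [0.5746, 0.1644, -0.0124]
tool_rot: [180.0, 0.0, 155.6]
force: [0.6, 0.2, -2.4]
grip_width: 0.0433
grasp_force: 25.0
```

```bash
python3 -c "
from h import *
go(.575,.29,.17,155.7,n=5,start=(.5746,.1644,.1276,155.7))"
```

```text
rows 5: [10.26 22.93 -8.48] turn -0.0000  endyaw 155.7  D [  0.4 125.6  42.4]
```

Emit:
arm_command(
  series="0 0 0.5 0 160;0 0 0 0 100;0 0 0 0 64;0 0 0 0 64;0 0 0 0 64;0 0 -5 0 64;0 0 -15 0 64;0 0 -40 0 0;0 0 -40 0 0;0 0 -40 0 0;0 0 0 0 0",
)

```text
time_s: 35.13
tool_pos: [0.58, 0.1657, 0.1366]
tool_rot: [179.4, 0.6, 155.6]
force: [1.9, -1.1, 1.2]
grip_width: 0.083
grasp_force: 0.0
```

Emit:
arm_command(
  series="10.3 22.9 -8 0 0;10.3 22.9 -8 0 0;10.3 22.9 -8 0 0;10.3 22.9 -8 0 0;10.3 22.9 -8 0 0;0 0 0 0 0;0 0 0 0 0;0 0 0 0 0;0 0 0 0 0",
)

```text
time_s: 35.88
tool_pos: [0.575, 0.288, 0.1668]
tool_rot: [-179.9, 0.0, 155.5]
force: [0.4, -0.2, 0.1]
grip_width: 0.0869
grasp_force: 0.0
```

```bash
python3 - <<'E'
from h import *
o,im=shot('w9');print(o['tool_pos'],o['tool_rot'])
b=(.43,.61,.23,.41)
a=[rectify("wrist",im,*b,z,2.,o) for z in (.034,.017)]
save('stack2',np.hstack(a))
E
```

```text
[0.57503935 0.28796243 0.16675481] [-1.79936234e+02  1.70043844e-02  1.55525981e+02]
```

View pics/stack2.png

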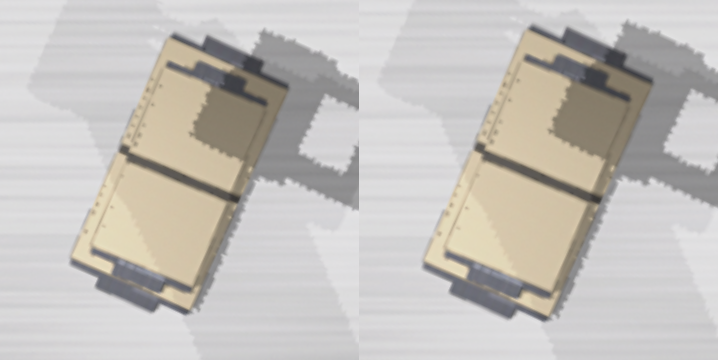

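Middle block corners on the left (z=34): (166,63),(268,102),(192,290),(91,250), giving centre (0.522, 0.3205) and yaw 158.5°. It measures 54.6×101 mm plus tabs, as expected. The large pad on the right is centred ≈ (0.523, 0.3205), yaw ≈ 156.8°.

```bash
python3 -c "
from h import *
go(.522,.3205,.0045,158.5,n=3)"
```

```text
rows 3: [20.54  2.89 54.11] turn -0.0174  endyaw 158.5  D [ -53.    32.5 -162.3]
```

Emit:
arm_command(
  series="20.5 2.9 0 -0.017 0;20.5 2.9 0 -0.017 0;20.5 2.9 0 -0.018 0;0 0 35 0 0;0 0 35 0 0;0 0 35 0 0;0 0 30 0 0;0 0 15 0 0;0 0 6 0 0;0 0 2 0 0;0 0 0 0 0;0 0 0 0 0;0 0 0 0 0",
)

```text
time_s: 37.02
tool_pos: [0.523, 0.3229, 0.0109]
tool_rot: [179.8, 0.1, 158.6]
force: [0.6, -0.1, 1.1]
grip_width: 0.0871
grasp_force: 0.0
```

Emit:
arm_command(
  series="0 -1 2 0 0;0 0 1 0 0;0 0 0 0 0;0 0 0 0 0;0 0 0 0 0",
)

```text
time_s: 37.43
tool_pos: [0.5214, 0.3214, 0.0062]
tool_rot: [180.0, 0.0, 158.6]
force: [0.3, -0.4, -0.2]
grip_width: 0.0873
grasp_force: 0.0
```

Emit:
arm_command(
  series="0 0 1.5 0 0;0 0 0 0 0;0 0 0 0 130;0 0 0 0 130;0 0 0 0 130;0 0 0 0 130;0 0 0 0 130;0 0 0 0 130;0 0 0 0 130;0 0 0 0 130;0 0 0 0 130",
  squeeze=15,
)

```text
time_s: 38.35
tool_pos: [0.5214, 0.3213, 0.0046]
tool_rot: [-180.0, -0.0, 158.6]
force: [-0.4, -1.5, 0.8]
grip_width: 0.0559
grasp_force: 15.0
```

Emit:
arm_command(
  series="0 0 -4 0 130;0 0 -8 0 130;0 0 -16 0 130;0 0 -25 0 130;0 0 -12 0 130;0 0 0 0 130;0 0 0 0 130",
  squeeze=30,
)

```text
time_s: 38.93
tool_pos: [0.5217, 0.3217, 0.0701]
tool_rot: [179.9, 0.0, 158.6]
force: [0.2, -0.6, -4.8]
grip_width: 0.0553
grasp_force: 30.0
```

```bash
python3 -c "
from h import *
o=telemetry.get_obs();print(o['qpos'])
go(.5567,.0153,.068,186.2,n=11,exact=True,start=(.5214,.3213,.0696,158.6))"
```

```text
[-47.98338865  19.35997444  16.71419094  97.98647447  -6.13511055
  63.45542167  39.21343867]
rows 11: [ -7.52 -27.25   0.15] turn -0.0438  endyaw 186.2  D [  35.3 -306.    -1.6]
```

Emit:
arm_command(
  series="-4 -13 0 -0.022 130;-7.5 -27.3 0 -0.044 130;-7.5 -27.3 0 -0.044 130;-7.5 -27.3 0 -0.044 130;-7.5 -27.3 0 -0.044 130;-7.5 -27.3 0 -0.044 130;-7.5 -27.3 0 -0.044 130;-7.5 -27.3 0 -0.044 130;-7.5 -27.3 0 -0.044 130;-7.5 -27.3 0 -0.044 130;-7.5 -27.3 0 -0.044 130;-3.5 -14 0 -0.022 130;0 0 0 0 130;0 0 0 0 130;0 0 0 0 130",
)

```text
time_s: 40.18
tool_pos: [0.5562, 0.0163, 0.0683]
tool_rot: [180.0, -0.1, -173.6]
force: [-1.0, 0.3, -4.8]
grip_width: 0.0555
grasp_force: 30.0
```

```bash
python3 -c "
from h import *
o=telemetry.get_obs();print(o['qpos'])
shot('w10');go(.5567,.0153,-.004,186.2,n=1)"
```

```text
[-25.29417681  13.493102    23.67432644 106.1247991   -6.14981432
  61.75831527  97.11453995]
rows 1: [-0.17 -1.49 72.56] turn 0.0045  endyaw -173.8  D [  0.3  -1.5 -72.6]
```

Emit:
arm_command(
  series="0 -1 20 0.004 130;0 0 25 0 130;0 0 15 0 130;0 0 7 0 130;0 0 3 0 130;0 0 1 0 130;0 0 0 0 130;0 0 1 0 130;0 0 0 0 130;0 0 0 0 130",
)

```text
time_s: 41.07
tool_pos: [0.5581, 0.0143, -0.0017]
tool_rot: [180.0, 0.1, -173.9]
force: [1.0, 0.0, -5.5]
grip_width: 0.0556
grasp_force: 30.0
```

Emit:
arm_command(
  series="0 0 1 0 130;0 0 1 0 130;0 0 1 0 130;0 0 0 0 130;0 0 1 0 130;0 0 0 0 130;0 0 1 0 130;0 0 0 0 130;0 0 0 0 130",
)

```text
time_s: 41.82
tool_pos: [0.5574, 0.0142, -0.0075]
tool_rot: [180.0, -0.0, -173.9]
force: [0.0, 0.3, -4.2]
grip_width: 0.0552
grasp_force: 30.0
```

Emit:
arm_command(
  series="0 0 1 0 130;0 0 0 0 130;0 0 0 0 130",
)

```text
time_s: 42.07
tool_pos: [0.5576, 0.0142, -0.0084]
tool_rot: [180.0, 0.0, -173.9]
force: [0.7, 0.6, -4.2]
grip_width: 0.0551
grasp_force: 30.0
```

```bash
python3 -c "
from h import *
go(.63,.137,.167,155.6,n=6,exact=True,start=(.5576,.0142,.1216,186.1))
go(.575,.288,.167,155.6,n=5,exact=True,start=(.63,.137,.167,155.6))"
```

```text
rows 6: [-9.74 21.97 -7.57] turn 0.0887  endyaw 155.6  D [ 72.4 122.8  45.4]
rows 5: [22.49 22.96  0.  ] turn -0.0000  endyaw 155.6  D [-55. 151.   0.]
```

Emit:
arm_command(
  series="0 0 0 0 100;0 0 0 0 55;0 0 0 0 55;0 0 0 0 55;0 0 0 0 55;0 0 -5 0 55;0 0 -15 0 55;0 0 -35 0 55;0 0 -40 0 0;0 0 -35 0 0;0 0 0 0 0",
)

```text
time_s: 42.98
tool_pos: [0.5628, 0.0142, 0.13]
tool_rot: [179.9, 0.8, -173.9]
force: [1.3, -0.5, -0.0]
grip_width: 0.0809
grasp_force: 0.0
```

Emit:
arm_command(
  series="-9.7 22 -7 0.0887 0;-9.7 22 -7 0.0887 0;-9.7 22 -7 0.0887 0;-9.7 22 -7 0.0887 0;-9.7 22 -7 0.0887 0;-9.7 22 -7 0.0887 0;0 0 0 0 0;0 0 0 0 0;0 0 0 0 0;0 0 0 0 0",
)

```text
time_s: 43.82
tool_pos: [0.629, 0.1356, 0.1633]
tool_rot: [-180.0, -0.0, 155.6]
force: [-0.1, -1.0, 0.2]
grip_width: 0.0868
grasp_force: 0.0
```

```bash
python3 -c "
from h import *
o,i=shot('w11');print(o['tool_pos'],o['tool_rot'])"
```

```text
[0.62900035 0.1356332  0.16334887] [-1.79950782e+02 -2.29923620e-02  1.55575820e+02]
```

Emit:
arm_command(
  series="22.5 23 0 0 0;22.5 23 0 0 0;22.5 23 0 0 0;22.5 23 0 0 0;22.5 23 0 0 0;0 0 0 0 0;0 0 0 0 0;0 0 0 0 0;0 0 0 0 0",
)

```text
time_s: 44.62
tool_pos: [0.5753, 0.286, 0.1638]
tool_rot: [-180.0, 0.0, 155.5]
force: [-0.2, -0.4, -0.3]
grip_width: 0.0872
grasp_force: 0.0
```

```bash
python3 - <<'E'
from h import *
o,im=shot('w12');print(o['tool_pos'],o['tool_rot'])
o1,i1=pickle.load(open('w11.pkl','rb'))
a=rectify("wrist",i1,.505,.645,.095,.235,.017,2.8,o1);b=rectify("wrist",im,.45,.60,.25,.39,.017,2.8,o)
# w11 also shows the tray?
p=np.zeros((420,392,3),np.uint8);p[:a.shape[0]]=a
save('pads',np.hstack([p,b]))
for n,ii,oo,c,sz in (('small',i1,o1,(.575,.165),None),('large',im,o,(.522,.32),None)):
    s=4.;x1=c[0]+.1;y1=c[1]+.1
    r=rectify("wrist",ii,c[0]-.1,x1,c[1]-.1,y1,.017,s,oo)
    h=cv2.cvtColor(r,cv2.COLOR_BGR2HSV);m=cv2.inRange(h,(8,45,60),(30,255,255))
    m=cv2.morphologyEx(cv2.morphologyEx(m,2,np.ones((9,9))),3,np.ones((31,31)))
    ct=max(cv2.findContours(m,0,1)[0],key=cv2.contourArea);(cx,cy),wh,an=cv2.minAreaRect(ct)
    bx=cv2.boxPoints(((cx,cy),wh,an));W=np.c_[x1-bx[:,1]/s/1e3,y1-bx[:,0]/s/1e3]
    e=W[1]-W[0];f=W[2]-W[1];L=e if np.hypot(*e)>np.hypot(*f) else f
    print(n,x1-cy/s/1e3,y1-cx/s/1e3,np.array(wh)/s,np.degrees(np.arctan2(L[1],L[0]))%180)
E
```

```text
[0.57533645 0.28595006 0.1637797 ] [-1.79972291e+02  4.87958993e-02  1.55471064e+02]Traceback (most recent call last):
  File "<stdin>", line 6, in <module>
ValueError: could not broadcast input array from shape (392,391,3) into shape (392,392,3)
```

```bash
cat > pm.py <<'E'
from h import *
def pad(n,src,c,z,draw=None):
    o,im=pickle.load(open(src+'.pkl','rb'))
    s=4.;x1=c[0]+.1;y1=c[1]+.1
    r=rectify("wrist",im,c[0]-.1,x1,c[1]-.1,y1,z,s,o)
    h=cv2.cvtColor(r,cv2.COLOR_BGR2HSV);m=cv2.inRange(h,(8,45,60),(30,255,255))
    m=cv2.morphologyEx(cv2.morphologyEx(m,2,np.ones((9,9))),3,np.ones((31,31)))
    ct=max(cv2.findContours(m,0,1)[0],key=cv2.contourArea);q=cv2.minAreaRect(ct);(cx,cy),wh,an=q
    bx=cv2.boxPoints(q);W=np.c_[x1-bx[:,1]/s/1e3,y1-bx[:,0]/s/1e3]
    e=W[1]-W[0];f=W[2]-W[1];L=e if np.hypot(*e)>np.hypot(*f) else f
    print(n,round(x1-cy/s/1e3,4),round(y1-cx/s/1e3,4),np.array(wh)/s,np.degrees(np.arctan2(L[1],L[0]))%180)
    cv2.drawContours(r,[np.int32(bx)],0,(0,0,255),1);return cv2.resize(r,(400,400))
E
python3 - <<'E'
from pm import *
save('pads',np.hstack([pad('small','w11',(.575,.165),.017),pad('large','w12',(.522,.32),.017)]))
E
```

```text
small 0.5768 0.1635 [43.32989502 69.39891052] 156.03752
large 0.5239 0.3208 [ 69.19203186 127.31449127] 155.96852
```

View pics/pads.png

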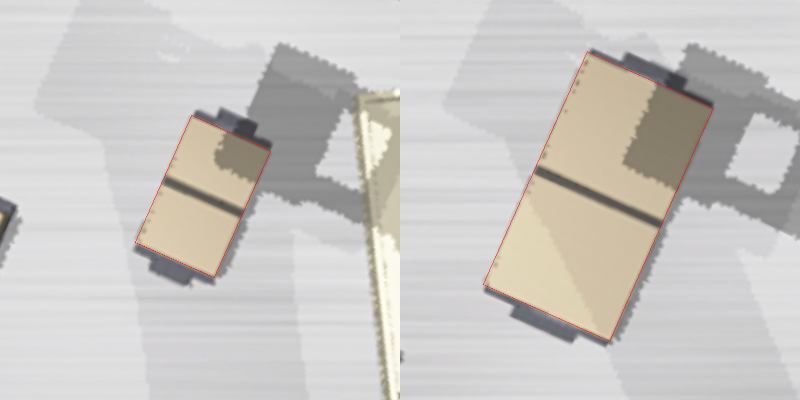

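The fitted rectangles follow both brown blocks well. Large minus small comes to (-52.9, +157.3) mm with no turn. I'll regrip the small pad at its release pose and shift it by that amount.

```bash
python3 -c "
from h import *
go(.5746,.1644,.1638,155.6,n=4)
go(.5217,.3217,.06,155.5,n=6,start=(.5746,.1644,.06,155.6))"
```

```text
rows 4: [-1.242e+01 -2.774e+01 -1.000e-02] turn -0.0006  endyaw 155.6  D [  -0.8 -121.6    0. ]
rows 6: [18.87 20.22  0.  ] turn 0.0003  endyaw 155.5  D [-52.9 157.3   0. ]
```

Emit:
arm_command(
  series="-12.4 -27.8 0 0 0;-12.4 -27.8 0 0 0;-12.4 -27.8 0 0 0;-12.4 -27.8 0 0 0;0 0 35 0 0;0 0 35 0 0;0 0 35 0 0;0 0 35 0 0;0 0 20 0 0;0 0 7 0 0;0 0 2 0 0;0 0 0 0 0;0 0 0 0 0;0 0 0 0 0;0 0 0 0 0",
)

```text
time_s: 45.92
tool_pos: [0.5751, 0.167, -0.0037]
tool_rot: [179.9, 0.1, 155.6]
force: [0.2, 0.8, 0.2]
grip_width: 0.0869
grasp_force: 0.0
```

Emit:
arm_command(
  series="0 -1.5 3 0 0;0 0 3 0 0;0 0 0 0 0;0 0 0 0 0;0 0 0 0 0;0 0 0 0 0",
)

```text
time_s: 46.42
tool_pos: [0.5732, 0.1653, -0.0114]
tool_rot: [180.0, -0.0, 155.6]
force: [0.2, -0.1, -0.0]
grip_width: 0.0867
grasp_force: 0.0
```

Emit:
arm_command(
  series="-1.6 -0.2 0.8 0 0;0 0 0 0 0;0 0 0 0 0;0 0 0 0 160;0 0 0 0 160;0 0 0 0 160;0 0 0 0 160;0 0 0 0 160;0 0 0 0 160;0 0 0 0 160;0 0 0 0 160;0 0 0 0 160",
  squeeze=20,
)

```text
time_s: 47.42
tool_pos: [0.5746, 0.1644, -0.0122]
tool_rot: [180.0, 0.0, 155.6]
force: [-0.2, 0.6, 0.5]
grip_width: 0.0436
grasp_force: 20.0
```

Emit:
arm_command(
  series="0 0 -6 0 160;0 0 -15 0 160;0 0 -25 0 160;0 0 -14 0 160;9.5 10 0 0 160;18.9 20.2 0 0 160;18.9 20.2 0 0 160;18.9 20.2 0 0 160;18.9 20.2 0 0 160;18.9 20.2 0 0 160;9.4 10.2 0 0 160;0 0 0 0 160;0 0 0 0 160;0 0 0 0 160;0 0 0 0 160",
)

```text
time_s: 48.67
tool_pos: [0.5223, 0.3191, 0.0477]
tool_rot: [-179.9, 0.1, 155.5]
force: [1.5, -0.1, -2.6]
grip_width: 0.0442
grasp_force: 20.0
```

Emit:
arm_command(
  series="0 0 15 0 160;0 0 15 0 160;0 0 6 0 160;0 0 2 0 160;0 0 0 0 160;0 0 0 0 160;0 0 0 0 160;0 0 0 0 160",
)

```text
time_s: 49.33
tool_pos: [0.5219, 0.3219, 0.0107]
tool_rot: [179.9, 0.0, 155.6]
force: [-0.1, 1.2, -2.8]
grip_width: 0.0434
grasp_force: 20.0
```

Within 0.3 mm of the target (0.5217, 0.3217). Last few millimetres.

Emit:
arm_command(
  series="0 0 2 0 160;0 0 1 0 160;0 0 1 0 160;0 0 0 0 160;0 0 0 0 160;0 0 1 0 160;0 0 0 0 160;0 0 0 0 160",
)

```text
time_s: 50.0
tool_pos: [0.5214, 0.3217, 0.0048]
tool_rot: [180.0, 0.0, 155.6]
force: [-0.5, 0.1, -3.4]
grip_width: 0.0437
grasp_force: 20.0
```

Emit:
arm_command(
  series="0 0 0.5 0 160;0 0 0 0 160;0 0 0 0 120;0 0 0 0 64;0 0 0 0 64;0 0 0 0 64;0 0 0 0 64;0 0 -5 0 64;0 0 -15 0 64;0 0 -35 0 64;-20 0 -40 0 0;-20 0 -40 0 0;-20 0 -25 0 0;0 0 0 0 0;0 0 0 0 0;0 0 0 0 0;0 0 0 0 0",
)

```text
time_s: 51.42
tool_pos: [0.5716, 0.2984, 0.1571]
tool_rot: [-179.9, -0.1, 155.7]
force: [-0.5, 0.5, -0.8]
grip_width: 0.0869
grasp_force: 0.0
```

```bash
python3 - <<'E'
from pm import *
shot('w13');o,im=pickle.load(open('w13.pkl','rb'))
r=[rectify("wrist",im,.43,.61,.23,.41,z,2.2,o) for z in (.034,.017)]
save('fin',np.hstack(r)); save('sfin',cams.read_camera('scene'))
E
```

```text
(no output)
```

View pics/fin.png

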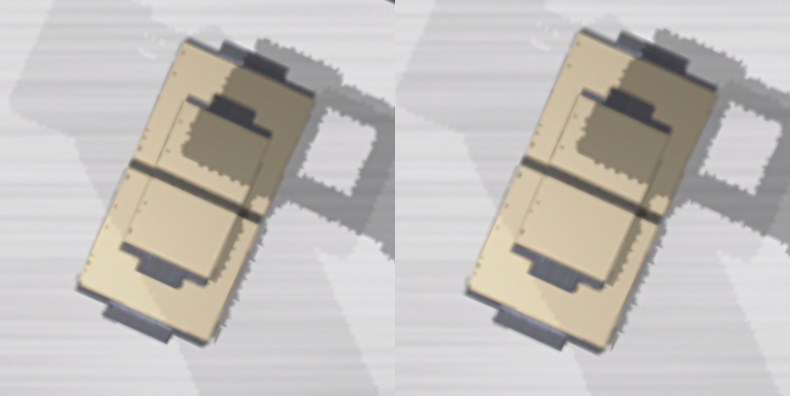

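View pics/sfin.png

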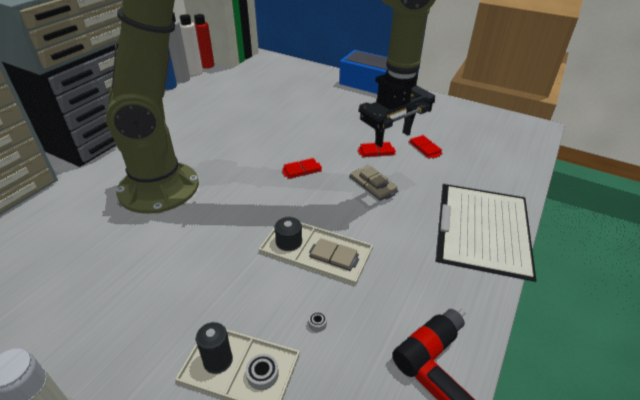

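The small pad is centred on the large one to within about 0.5 mm: centres at (197,190) and (196,190.5) in the two planes. The scene shows all four kit parts in their compartments. Handing in.

```bash
python3 -c "
from h import *
print(env.sign_off())"
```

```text
the job is handed in; nothing more can be done
None
```

I handed the job in at about 51 s: both kits are made up, the smallest pad is back on the largest, centred to about 0.5 mm and lined up, and I didn't move the largest pad or the small bearing.

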